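# Tug-test the red tile's carrier, then turn it over

## Robot

A 6-joint arm with a two-finger parallel gripper is mounted at the origin on a cart in front of the work surface, level with it; the furniture and walls round the work are solid. World frame = base frame: x ahead of the robot, y to its left, z up, the work surface at z = 0. Lengths are in m, angles in rad, forces in N, time in s.
With the tool pointing down it reaches from about 0.3 to 1 m from the base axis. Payload 5.1 kg.
Tool frame: the origin (TCP) lies at the centre of the arm's flange, where the gripper is bolted on; the fingertips stand 190 mm ahead of it and the grasp point (between the pads) lies 171 mm ahead of it (manip.tcp_to_tips is the distance from the TCP to the fingertips, in m); z points along the fingers, y is the direction in which the jaws open and shut (so a half turn about z gives the same grasp; the last joint's range is limited). The gripper opens to 95 mm and grips with 3 to 60 N. Pads are 20 mm wide; open, the fingers measure 119 mm over their backs; the gripper's body (75 mm by 180 mm) begins 59 mm behind the grasp point.
Start: joints at [-1.374, 0.124, 1.65, -0, 1.367, -0.083], TCP at [0.179, -0.625, 0.405] pointing down, gripper open.
Joint ranges: [-2.61, 2.61], [-1.02, 2.33], [0.03, 2.71], [-1.35, 4.49], [0.32, 2.68], [-2.91, 2.91]. Speed limits (rad/s): [2.57, 2.57, 3.14, 3.14, 3.14, 3.14].

## Interface

Orientations are given as a rotation vector (axis times angle).
In Python, from workcell import manip gives the robot as it stands. The module is installed in compiled form; this text tells all that it offers.
- The arm moves only by the tool step_arm, never from a script. Its argument "moves" is a list that holds one entry, the list of rows, each a list of 6 numbers: the shift along the tool's x, y, z in mm, then the turn, a rotation vector about the tool's x, y, z in degrees. A call has 1 to 8 rows; each row is the pose to reach, as a shift and turn from the pose measured when the call began, along the tool's axes at that moment; what a row does not reach only later rows make up. A row lasts 1/8 s, in which the tool goes at most 62.5 mm and 10.7 degrees, less where a joint would pass 70% of its speed; a pose out of reach is approached as far as the arm can. A call with a gripper value outside its range is refused whole. "grip" is the opening, from 0 (shut) to 1 (fully open), set as the call begins (left out, the last holds). The fingers move at their own pace and stop on an object; "squeeze" is the grip in N (left out, the last holds). Time passes only in rows, so rows that repeat a pose let the fingers close. It gives the time, the measured TCP pose, the force and the opening at its end, in the units of the state.
- manip.get_obs(): the state, without advancing time (a new reading comes with each control period).
- manip.snapshot(name): name is "scene" or "side" or "wrist"; returns a dict with "image" (384x512x3 uint8, red, green, blue), "range_z" (384x512 float32, m along the optical axis (not along the pixel's ray), 0 where there is no reading), "fov_y" (degrees; the focal length in pixels is half the picture's height over the tangent of half this angle, whatever the lens; pixels are square), "cx", "cy" (the principal point, pixels), "origin" and "attitude" of the camera in the world; the wrist camera has in their place "mount" (4x4, takes a point from camera to tool coordinates, whose origin is the TCP and whose axes are the flange's). Camera axes: x right, y up, looking along -z (the intrinsics and any distortion apply to the point x, -y, -z); pixel columns grow to the right and rows downward; lengths in m; the calibration is good to about 2 mm. A picture is of the moment at which its call begins: read the wrist's pose just before it.
- manip.job_done(): hands the job in, once; it reports no verdict.
The state is a dict: "time": time; "joints": joint angles; "dq": joint speeds; "joint_torque": joint torques, N m; "tcp_pos": TCP position; "tool_rot": TCP orientation; "force": force on the tool from outside, world axes, zero at the start; "wrist_torque": the same for the moment, N m; "finger_gap": opening from 0.0 (shut) to 1.0 (fully open).
Only numpy, scipy, OpenCV 4.12 (cv2) and the standard library are available. Lean on these libraries where they do the work, as an engineer would, in place of code of your own. Each camera call takes 0.05 s, during which the arm holds its last target.

## Task

The red glass tile has to be worked from its back. First give its carrier a firm, steady tug straight up by the black tab to make sure the latch holds it in the lowered turnover frame, then swing that frame all the way over so that it rests on the other side with the carrier upside down, still latched in, and let go. Leave the frame with the amber tile as it is.

Things in the scene. Friction and masses are not known exactly. Their poses are not given: they have to be found in the camera images.
- red_carrier: White carrier, 66 x 66 x 10 mm, holding the red tile, loose in the pocket of a turnover frame. Origin: centre of its underside, 73 mm over the worktop; z up at the start. Black upright tab at its centre: 28 mm along x, 14 mm thick along y, from z = 14 to 46 mm. Pulled up, it rises 1.5 mm till latch (+y edge) and a fixed lip (-y edge) stop it. The twin stand has an amber tile; sides vary.
- red_latch: Brass turn button, 12 x 20 x 4 mm, on the frame's rim, closed over the +y edge of the red tile's carrier; origin on its pivot, at carrier point (0, 38, 10) mm. Stand: wooden base 130 (x) x 250 (y) x 8 mm, centred under the frame's pivot; two pivot posts 54 mm either side along x, 84 mm high.
- red_frame (a joint): Frame of the red tile, rad: 0 level (start), to the right of its pivot; 1.57 upright; 3.14 level on the left, carrier upside down (stop). Pivot axis: along carrier x through carrier point (0, 58, 2) mm. Handle: black bar, 12 mm thick, along x, middle at (0, -77, 2) mm, 68 mm free length, 29 mm gap to the frame. Stiff, stays put; some 6 N at the bar swings it; a 10 N tug up at the tab does not.
- amber_frame (a joint): Angle (rad) of the identical frame with the amber tile, on the twin stand; 0 (level, to the right of its pivot) at the start. Not to be moved.

How it is judged:
By the outcome, as a careful person would: the job done as asked, in the order asked, and still so for the second after the job is handed in, with the robot touching nothing.
It also fails if it takes over 58 s, if anything falls off the work surface, if the arm or the gripper's body presses on something with over 40 N, if the wrist force passes 120 N, or if a joint passes its speed limit or range.

## Working session

There is one attempt and no reset: what is moved stays moved. The work goes in short steps, Python scripts to look and compute and a tool call to move; the robot and the scene stay as the last step left them, time stands still between calls to the robot, and variables do not carry over. Pictures are saved under pics/ and viewed, and the job is handed in when it is done.

Besides the shell and the picture viewer there is one more tool, called after "Call:" in YAML: its name, and indented under it one key for each argument. step_arm: Moves the arm, as the interface text tells. Its arguments: {"type":"object","properties":{"moves":{"type":"array","items":{"type":"array","items":{"type":"array","items":{"type":"number"}}}},"grip":{"type":"number"},"squeeze":{"type":"number"}},"required":["moves"]}

```bash
mkdir -p pics; cat > h.py <<'E'
import numpy as np, cv2
from scipy.spatial.transform import Rotation as R
from workcell import manip
def snap(n,fn=None):
    o=manip.get_obs(); s=manip.snapshot(n)
    if n=="wrist":
        T=np.eye(4);T[:3,:3]=R.from_rotvec(o["tool_rot"]).as_matrix();T[:3,3]=o["tcp_pos"]
        M=T@np.array(s["mount"])
    else:
        M=np.eye(4);a=np.array(s["attitude"]);M[:3,:3]=a if a.shape==(3,3) else R.from_rotvec(a).as_matrix();M[:3,3]=s["origin"]
    s["M"]=M
    if fn: cv2.imwrite(fn,s["image"][:,:,::-1])
    return s
def cloud(s):
    h,w=s["range_z"].shape;f=h/2/np.tan(np.radians(s["fov_y"])/2)
    v,u=np.mgrid[:h,:w];z=s["range_z"]
    p=np.stack([(u-s["cx"])/f*z,-(v-s["cy"])/f*z,-z],-1)
    return p@s["M"][:3,:3].T+s["M"][:3,3]
E
python3 - <<'E'
from h import *
o=manip.get_obs();print(o)
for n in["scene","side","wrist"]:
    s=snap(n,f"pics/{n}0.png");print(n,{k:v for k,v in s.items() if k not in("image","range_z")})
    np.save(n+"0.npy",cloud(s))
E
```

```text
{'time': 0.0, 'joints': array([-1.37360704e+00,  1.24481607e-01,  1.65167661e+00,  8.85077948e-06,
        1.36748018e+00, -8.26425889e-02]), 'dq': array([ 0.00167852,  0.00051987, -0.00150671,  0.00040912,  0.00083114,
       -0.00113673]), 'joint_torque': array([-1.30924138e-03, -4.17604351e+01, -3.59928739e+01,  7.73923541e-02,
        4.93726262e-02, -1.76094986e-04]), 'tcp_pos': array([ 0.17942269, -0.62448255,  0.40350031]), 'tool_rot': array([-3.10886961e+00, -4.37838424e-01,  1.70242344e-04]), 'force': array([ 0.27586717,  0.64289743, -0.07133089]), 'wrist_torque': array([-0.01655452,  0.01554873, -0.05073882]), 'finger_gap': 1.0004322724307961}
scene {'fov_y': 43.27243621967482, 'cx': 256.2601430493293, 'cy': 193.6955273552902, 'origin': array([0.21171083, 0.6670004 , 0.80053577]), 'attitude': array([ 0.24195885, -1.04663746, -2.45832225]), 'M': array([[-0.88115474,  0.3390909 , -0.32952038,  0.21171083],
       [-0.47255584, -0.60791822,  0.63806459,  0.6670004 ],
       [ 0.01604045,  0.71795042,  0.69590941,  0.80053577],
       [ 0.        ,  0.        ,  0.        ,  1.
[... 549 characters left out ...]
000e+00]])}
wrist {'fov_y': 70.07884369505699, 'cx': 259.85221150147095, 'cy': 189.23679636536593, 'mount': array([[ 8.76222083e-04,  9.60538600e-01,  2.78145339e-01,
         7.79962917e-02],
       [ 9.99999423e-01, -6.68850404e-04, -8.40441718e-04,
         1.20875186e-03],
       [-6.21239089e-04,  2.78145915e-01, -9.60538632e-01,
         2.13449259e-02],
       [ 0.00000000e+00,  0.00000000e+00,  0.00000000e+00,
         1.00000000e+00]]), 'M': array([[ 0.2769594 ,  0.92291409,  0.26743797,  0.25472696],
       [-0.96088076,  0.26638903,  0.07579613, -0.60409846],
       [-0.00128923, -0.27796845,  0.96058934,  0.38226088],
       [ 0.        ,  0.        ,  0.        ,  1.        ]])}
```

View pics/scene0.png

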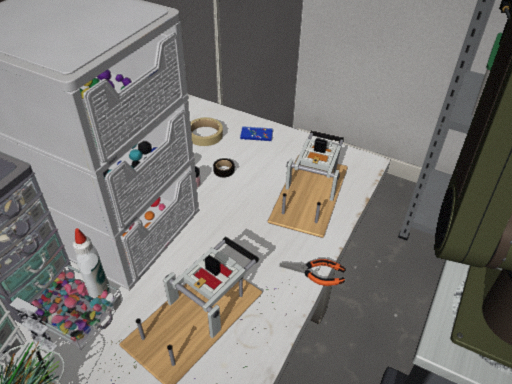

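View pics/side0.png

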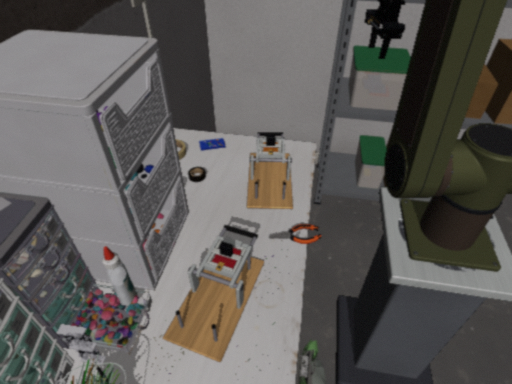

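View pics/wrist0.png

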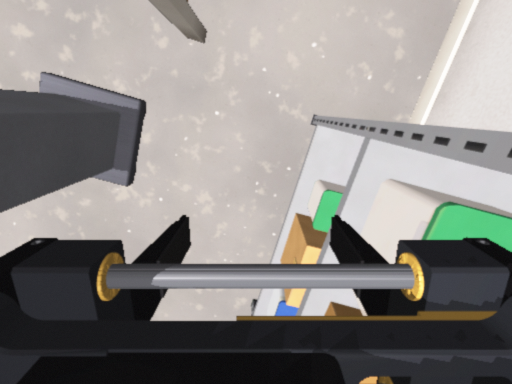

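```bash
python3 - <<'E'
from h import *
a=cv2.imread("pics/scene0.png")[215:384,110:275];cv2.imwrite("pics/sc_crop.png",cv2.resize(a,None,fx=4.5,fy=3.5*4.5/3.5*0.78,interpolation=cv2.INTER_CUBIC) if 0 else cv2.resize(a,None,fx=3.5,fy=3.5,interpolation=cv2.INTER_CUBIC))
a=cv2.imread("pics/side0.png")[210:365,150:280];cv2.imwrite("pics/si_crop.png",cv2.resize(a,None,fx=3.8,fy=3.8,interpolation=cv2.INTER_CUBIC))
for n in ["scene","side"]:
    p=np.load(n+"0.npy")
    for z0,z1 in [(0.004,0.014),(0.1,0.135),(0.07,0.1)]:
        m=(p[...,2]>z0)&(p[...,2]<z1)
        q=p[m];q=q[(q[:,0]<1)&(q[:,0]>-0.2)&(abs(q[:,1])<.8)]
        print(n,z0,len(q))
    img=np.zeros((384,512,3),np.uint8)
# top-down height map from both
H=np.full((500,500),-1.)
for n in ["scene","side"]:
    p=np.load(n+"0.npy").reshape(-1,3)
    i=((p[:,0]+0.0)/0.002).astype(int);j=((p[:,1]+0.5)/0.002).astype(int)
    k=(i>=0)&(i<500)&(j>=0)&(j<500)&(p[:,2]>-.05)&(p[:,2]<0.3)
    np.maximum.at(H,(i[k],j[k]),p[k,2])
v=np.clip((H+0.02)/0.2*255,0,255).astype(np.uint8)
v=cv2.applyColorMap(v,cv2.COLORMAP_JET);v[H<-.5]=0
cv2.imwrite("pics/top.png",v[::-1,::-1])
E
```

```text
scene 0.004 15096
scene 0.1 4655
scene 0.07 9045
side 0.004 11009
side 0.1 4186
side 0.07 6187
```

View pics/sc_crop.png

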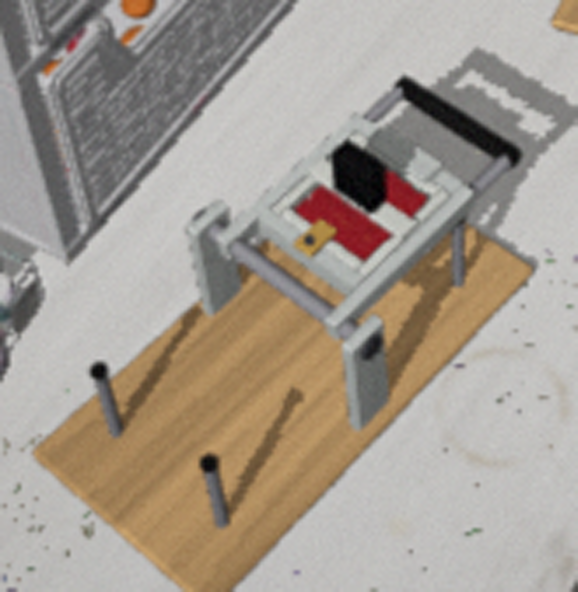

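View pics/si_crop.png

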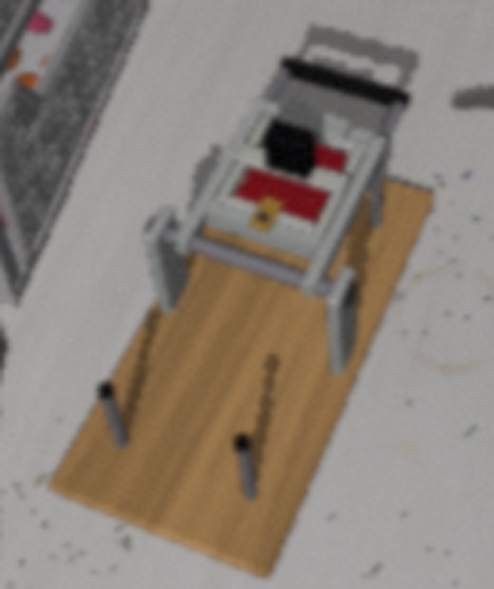

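View pics/top.png

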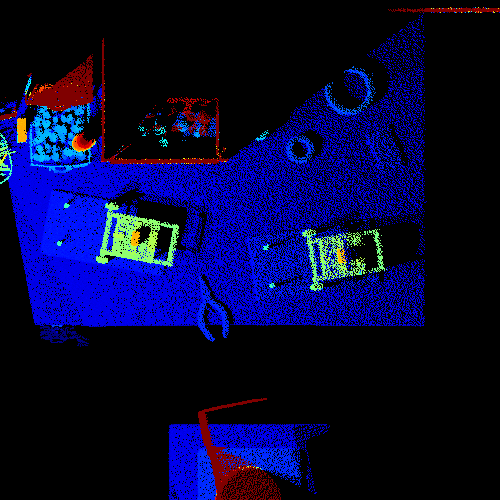

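```bash
python3 - <<'E'
from h import *
C=[];P=[]
for n in ["scene","side"]:
    p=np.load(n+"0.npy").reshape(-1,3);c=cv2.imread(f"pics/{n}0.png").reshape(-1,3)
    k=(p[:,0]>.4)&(p[:,0]<.66)&(p[:,1]>.05)&(p[:,1]<.45)&(p[:,2]>-.02)&(p[:,2]<.16)
    q=p[k];cc=c[k].astype(int);br=cc.max(1)
    print(n)
    t=q[(q[:,2]>.1)&(q[:,2]<.13)];print("tab n",len(t),t.mean(0),t.min(0),t.max(0),np.percentile(t[:,2],95))
    top=t[t[:,2]>.114]; print(cv2.minAreaRect((top[:,:2]*1000).astype(np.float32)))
    b=q[(q[:,2]>.06)&(q[:,2]<.095)&(br<50)&(q[:,1]<.175)]
    print("bar",len(b),b.mean(0),cv2.minAreaRect((b[:,:2]*1000).astype(np.float32)))
    w=q[(q[:,2]>.0)&(q[:,2]<.02)&(cc[:,2]-cc[:,0]>50)]
    print("wood",len(w),w.mean(0),cv2.minAreaRect((w[:,:2]*1000).astype(np.float32)))
    f=q[(q[:,2]>.06)&(q[:,2]<.095)];print("all top",cv2.minAreaRect((f[:,:2]*1000).astype(np.float32)))
    r=q[(cc[:,2]>100)&(cc[:,1]<50)&(cc[:,0]<60)];print("red",len(r),np.median(r,0),cv2.minAreaRect((r[:,:2]*1000).astype(np.float32)))
    l=q[(q[:,2]>.07)&(cc[:,2]-cc[:,0]>70)&(cc[:,1]>100)];print("latch",len(l),l.mean(0))
E
```

```text
scene
tab n 188 [0.52124566 0.23175173 0.11411426] [0.50810737 0.22152257 0.10023601] [0.53782256 0.2379884  0.1226337 ] 0.12127849648783565
((522.9734497070312, 228.817138671875), (14.570198059082031, 28.210941314697266), 79.5850601196289)
bar 197 [0.5072868  0.15575015 0.0800482 ] ((508.5870361328125, 155.314453125), (9.732344627380371, 83.11099243164062), 79.93400573730469)
wood 5890 [0.53112371 0.32024493 0.00869176] ((533.3717041015625, 285.95806884765625), (250.08738708496094, 129.6771240234375), 79.33016967773438)
all top ((530.0800170898438, 262.0697021484375), (235.32217407226562, 123.86151123046875), 79.69082641601562)
red 287 [0.51676114 0.24133097 0.08233724] ((522.2843627929688, 229.11764526367188), (49.96510696411133, 48.08173751831055), 79.1036148071289)
latch 50 [0.52895989 0.26217525 0.08933825]
side
tab n 137 [0.52276486 0.23192542 0.11341563] [0.50951976 0.22068399 0.10026779] [0.53736608 0.23764518 0.12058105] 0.1198386390370397
((523.4644165039062, 229.47337341308594), (14.566740989685059, 26.473806381225586), 77.73087310791016)
bar 140 [0.50861672 0.15584262 0.07914142] ((508.07269287109375, 155.0500030517578), (9.46865177154541, 78.1185302734375), 79.85260772705078)
wood 4132 [0.53499638 0.32925752 0.00823249] ((532.9090576171875, 286.9866943359375), (248.7566680908203, 126.46839904785156), 78.7991943359375)
all top ((530.07373046875, 262.8516845703125), (235.12747192382812, 121.8113784790039), 79.24227142333984)
red 173 [0.51872955 0.24133719 0.08181391] ((523.0811157226562, 230.4719696044922), (47.911739349365234, 47.29922866821289), 80.48882293701172)
latch 8 [0.52870191 0.2627041  0.08868163]
```

```bash
cat >> h.py <<'E'
yaw=np.radians(-10.6)
ux=np.array([np.cos(yaw),np.sin(yaw),0]);uy=np.array([-np.sin(yaw),np.cos(yaw),0]);uz=np.array([0,0,1.])
O=np.array([.5227,.2292,.073]); PIV=O+58e-3*uy+2e-3*uz
def Rpsi(psi):  # tool origin seen from bar at angle psi (deg), 90 = pointing down
    p=np.radians(psi); z=np.cos(p)*uy-np.sin(p)*uz; y=np.sin(p)*uy+np.cos(p)*uz
    return np.stack([np.cross(y,z),y,z],1)
def bar(th,r=.135):
    t=np.radians(th); return PIV+r*(-np.cos(t)*uy+np.sin(t)*uz)
def pose(th,psi,depth=.180,r=.135,off=np.zeros(3)):
    M=Rpsi(psi); return bar(th,r)-depth*M[:,2]+off, M
def rows(targets,o=None):
    o=o or manip.get_obs();p=np.array(o["tcp_pos"]);M=R.from_rotvec(o["tool_rot"]).as_matrix()
    out=[]
    for tp,tM in targets:
        s=M.T@(tp-p)*1000; w=np.degrees(R.from_matrix(M.T@tM).as_rotvec())
        out.append([round(float(x),1) for x in np.r_[s,w]]); print(out[-1])
    return out
def st():
    o=manip.get_obs();M=R.from_rotvec(o["tool_rot"]).as_matrix();g=o["tcp_pos"]+.171*M[:,2]
    print("t",round(o["time"],2),"tcp",o["tcp_pos"].round(4),"grasp",g.round(4),"F",o["force"].round(1),"gap",round(o["finger_gap"],3),"q",o["joints"].round(2))
    return o
E
python3 - <<'E'
from h import *
st();rows([(O+np.array([0,0,.2+.110-.073+.171]),Rpsi(90)),(O+np.array([0,0,.110-.073+.171]),Rpsi(90))])
E
```

```text
t 0.15 tcp [ 0.1794 -0.6245  0.4038] grasp [ 0.1794 -0.6243  0.2328] F [ 0.7  0.2 -0.6] gap 1.002 q [-1.37  0.12  1.65  0.    1.37 -0.08]
[565.7, -725.9, -75.9, -0.0, -0.1, -153.4]
[565.6, -725.6, 124.1, -0.0, -0.1, -153.4]
```

Call:
step_arm:
  moves:
    - [[35,-45,0,0,0,-10],[70,-90,0,0,0,-20],[106,-136,0,0,0,-30],[141,-181,0,0,0,-40],[177,-227,0,0,0,-50],[212,-272,0,0,0,-60],[247,-317,0,0,0,-70],[283,-363,0,0,0,-80]]
  grip: 0.45

```text
time: 1.15
tcp_pos: [0.3513, -0.1957, 0.4043]
tool_rot: [-2.095, -2.34, -0.002]
force: [0.9, 0.1, 0.2]
finger_gap: 0.451
```

```bash
python3 - <<'E'
from h import *
st();rows([(O+np.array([0,0,.09+.110-.073+.171]),Rpsi(90))])
E
```

```text
t 1.15 tcp [ 0.3513 -0.1957  0.4043] grasp [ 0.3513 -0.1955  0.2333] F [0.9 0.1 0.2] gap 0.451 q [-0.64 -0.47  2.17  0.    1.44 -0.75]
[403.4, 217.1, 33.9, 0.1, -0.1, -73.1]
```

Call:
step_arm:
  moves:
    - [[50,27,0,0,0,-10],[100,54,0,0,0,-20],[150,81,0,0,0,-30],[202,108,0,0,0,-40],[252,136,0,0,0,-50],[302,163,10,0,0,-60],[353,190,20,0,0,-70],[403,217,34,0,0,-73]]

```text
time: 2.15
tcp_pos: [0.523, 0.2308, 0.3707]
tool_rot: [0.288, 3.127, 0.002]
force: [0.3, -0.0, 0.4]
finger_gap: 0.452
```

```bash
python3 - <<'E'
from h import *
st();s=snap("wrist","pics/w1.png");p=cloud(s);np.save("w1.npy",p)
rows([(O+np.array([0,0,.110-.073+.171]),Rpsi(90))])
c=s["image"].astype(int).reshape(-1,3);q=p.reshape(-1,3)
k=np.linalg.norm(q[:,:2]-O[:2],axis=1)<.2;q=q[k];c=c[k]
t=q[(q[:,2]>.1)&(q[:,2]<.13)&(np.linalg.norm(q[:,:2]-O[:2],axis=1)<.04)];print("tab",len(t),t.mean(0),t.min(0),t.max(0),cv2.minAreaRect((t[:,:2]*1000).astype(np.float32)))
r=q[(c[:,0]>100)&(c[:,1]<60)&(c[:,2]<60)];print("red",len(r),cv2.minAreaRect((r[:,:2]*1000).astype(np.float32)))
b=q[(q[:,2]>.06)&(q[:,2]<.095)&(c.max(1)<50)&(q[:,1]<.18)]
if len(b)>5: print("bar",len(b),b.mean(0),cv2.minAreaRect((b[:,:2]*1000).astype(np.float32)))
E
```

```text
t 2.15 tcp [0.523  0.2308 0.3707] grasp [0.5232 0.2311 0.1997] F [ 0.3 -0.   0.4] gap 0.452 q [ 0.32 -0.02  1.86  0.    1.3  -1.07]
[-0.1, -6.1, 86.4, 0.2, -0.2, 0.3]
tab 517 [0.52161807 0.2270416  0.1159769 ] [0.5093825  0.21778543 0.10004845] [0.5376508  0.23534253 0.11938143] ((523.5, 226.63739013671875), (13.867070198059082, 27.25446128845215), 79.47633361816406)
red 1158 ((450.5747985839844, 184.9961700439453), (230.43482971191406, 92.80221557617188), 42.84996032714844)
bar 125 [0.50852818 0.15657242 0.07581476] ((510.7442932128906, 156.15493774414062), (1.5076886415481567, 68.81907653808594), 79.73814392089844)
```

View pics/w1.png

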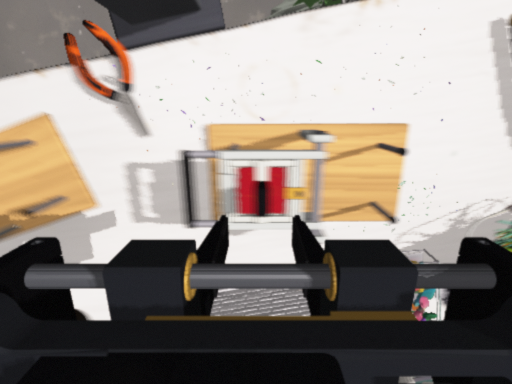

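Call:
step_arm:
  moves:
    - [[0,-6,20,0,0,0],[0,-6,40,0,0,0],[0,-6,40,0,0,0],[0,-6,40,0,0,0]]

```text
time: 2.7
tcp_pos: [0.5228, 0.2287, 0.3281]
tool_rot: [-0.284, -3.127, -0.007]
force: [-0.6, -0.3, -0.3]
finger_gap: 0.453
```

```bash
python3 - <<'E'
from h import *
st();s=snap("wrist","pics/w2.png");p=cloud(s)
rows([(O+np.array([0,0,.110-.073+.171]),Rpsi(90))])
c=s["image"].astype(int).reshape(-1,3);q=p.reshape(-1,3)
k=np.linalg.norm(q[:,:2]-O[:2],axis=1)<.2;q=q[k];c=c[k]
d=np.linalg.norm(q[:,:2]-O[:2],axis=1)
t=q[(q[:,2]>.116)&(q[:,2]<.125)&(d<.04)];print("tab",len(t),t.mean(0),t.min(0),t.max(0),cv2.minAreaRect((t[:,:2]*1000).astype(np.float32)))
k=(c[:,0]>100)&(c[:,1]<60)&(c[:,2]<60)&(d<.06);r=q[k];print("red",len(r),cv2.minAreaRect((r[:,:2]*1000).astype(np.float32)))
E
```

```text
t 2.7 tcp [0.5228 0.2287 0.3281] grasp [0.5226 0.2296 0.1571] F [-0.6 -0.3 -0.3] gap 0.453 q [ 0.32  0.01  1.9   0.01  1.23 -1.07]
[0.3, 0.1, 47.6, 0.3, -0.1, 0.2]
tab 558 [0.52341639 0.22674454 0.11743995] [0.50946551 0.21862964 0.11602174] [0.53770843 0.23460432 0.11937651] ((523.67724609375, 226.7658233642578), (13.358830451965332, 27.70323371887207), 82.5448226928711)
red 2019 ((523.4713134765625, 226.82711791992188), (49.63154983520508, 50.09816360473633), 79.5655746459961)
```

View pics/w2.png

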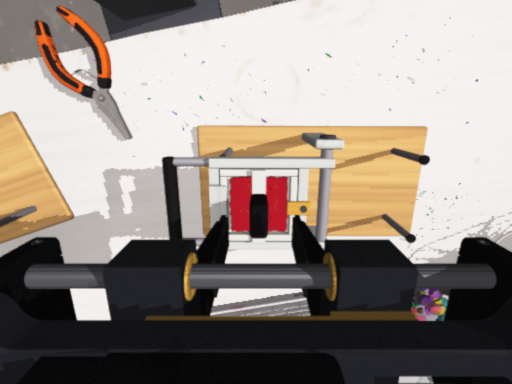

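Call:
step_arm:
  moves:
    - [[0,-1,20,0.3,0,0],[0,-1,40,0.3,0,0],[0,-1,47,0.3,0,0],[0,-1,47,0.3,0,0]]

```text
time: 3.25
tcp_pos: [0.5225, 0.228, 0.2803]
tool_rot: [-0.284, -3.126, 0.002]
force: [-0.6, 0.4, -0.4]
finger_gap: 0.452
```

Call:
step_arm:
  moves:
    - [[0,0,0,0,0,0],[0,0,0,0,0,0],[0,0,0,0,0,0],[0,0,0,0,0,0]]
  grip: 0.1
  squeeze: 10

```text
time: 3.75
tcp_pos: [0.5226, 0.2281, 0.2808]
tool_rot: [-0.284, -3.126, 0.001]
force: [-0.2, -0.2, 1.0]
finger_gap: 0.145
```

```bash
python3 - <<'E'
from h import *
st();snap("side","pics/s3.png");a=cv2.imread("pics/s3.png")[180:330,150:320];cv2.imwrite("pics/s3c.png",cv2.resize(a,None,fx=3.5,fy=3.5,interpolation=cv2.INTER_CUBIC))
E
```

```text
t 3.75 tcp [0.5226 0.2281 0.2808] grasp [0.5222 0.228  0.1098] F [-0.2 -0.2  1. ] gap 0.145 q [ 0.32  0.06  1.94  0.    1.15 -1.07]
```

View pics/s3c.png

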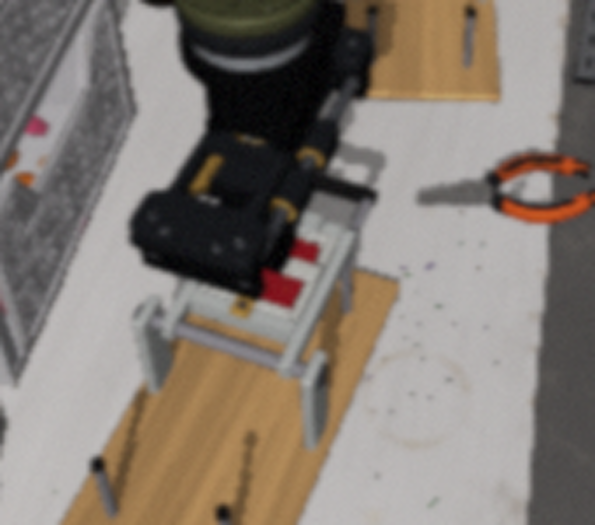

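The pads have closed to 13.8 mm on the tab with no side load. I'll grip more firmly and tug upwards slowly.

Call:
step_arm:
  moves:
    - [[0,0,0,0,0,0],[0,0,0,0,0,0],[0,0,-0.5,0,0,0],[0,0,-1,0,0,0],[0,0,-1.5,0,0,0],[0,0,-1.5,0,0,0]]
  squeeze: 35
  grip: 0.05

```text
time: 4.55
tcp_pos: [0.5226, 0.228, 0.2823]
tool_rot: [-0.284, -3.126, 0.001]
force: [-0.3, -0.0, -1.4]
finger_gap: 0.145
```

Call:
step_arm:
  moves:
    - [[0,0,-0.3,0,0,0],[0,0,-0.3,0,0,0]]

```text
time: 4.8
tcp_pos: [0.5226, 0.2281, 0.2823]
tool_rot: [-0.284, -3.126, 0.001]
force: [0.5, 0.4, -3.1]
finger_gap: 0.148
```

Call:
step_arm:
  moves:
    - [[0,0,-0.5,0,0,0],[0,0,-0.5,0,0,0]]

```text
time: 5.05
tcp_pos: [0.5225, 0.228, 0.2824]
tool_rot: [-0.284, -3.126, 0.001]
force: [1.5, 2.0, -5.1]
finger_gap: 0.144
```

Call:
step_arm:
  moves:
    - [[0,0,-0.5,0,0,0],[0,0,-0.5,0,0,0]]

```text
time: 5.3
tcp_pos: [0.5225, 0.228, 0.2824]
tool_rot: [-0.284, -3.126, 0.001]
force: [2.2, 2.0, -7.8]
finger_gap: 0.15
```

Call:
step_arm:
  moves:
    - [[0,0,-0.6,0,0,0],[0,0,-0.6,0,0,0]]

```text
time: 5.55
tcp_pos: [0.5225, 0.228, 0.2825]
tool_rot: [-0.284, -3.126, 0.001]
force: [4.4, 3.0, -11.3]
finger_gap: 0.149
```

Call:
step_arm:
  moves:
    - [[0,0,-0.5,0,0,0],[0,0,-0.5,0,0,0],[0,0,-0.5,0,0,0],[0,0,-0.5,0,0,0]]

```text
time: 6.05
tcp_pos: [0.5224, 0.228, 0.2825]
tool_rot: [-0.284, -3.126, 0.001]
force: [5.1, 3.2, -10.2]
finger_gap: 0.145
```

Call:
step_arm:
  moves:
    - [[0,0,-0.4,0,0,0],[0,0,-0.4,0,0,0],[0,0,-0.4,0,0,0],[0,0,-0.4,0,0,0],[0,0,-0.4,0,0,0]]

```text
time: 6.68
tcp_pos: [0.5224, 0.228, 0.2825]
tool_rot: [-0.285, -3.126, 0.001]
force: [5.2, 1.3, -10.0]
finger_gap: 0.143
```

Call:
step_arm:
  moves:
    - [[0,0,0.6,0,0,0],[0,0,1.2,0,0,0],[0,0,1.7,0,0,0],[0,0,1.7,0,0,0]]

```text
time: 7.18
tcp_pos: [0.5225, 0.228, 0.2813]
tool_rot: [-0.285, -3.126, 0.0]
force: [0.6, -0.8, -1.3]
finger_gap: 0.146
```

Call:
step_arm:
  moves:
    - [[0,0,0,0,0,0],[0,0,0,0,0,0],[0,0,0,0,0,0],[0,0,0,0,0,0]]
  grip: 0.42

```text
time: 7.68
tcp_pos: [0.5225, 0.228, 0.2814]
tool_rot: [-0.284, -3.127, 0.0]
force: [0.4, -0.2, -0.3]
finger_gap: 0.416
```

Call:
step_arm:
  moves:
    - [[0,0,-30,0,0,0],[0,0,-65,0,0,0],[0,0,-90,0,0,0],[0,0,-90,0,0,0],[0,0,-90,0,0,0]]

```text
time: 8.3
tcp_pos: [0.5224, 0.2279, 0.37]
tool_rot: [-0.284, -3.125, 0.002]
force: [-0.2, -0.4, -0.3]
finger_gap: 0.416
```

```bash
python3 - <<'E'
from h import *
o=st();s=snap("wrist","pics/w4.png");p=cloud(s);np.save("w4.npy",p)
c=s["image"].astype(int).reshape(-1,3);q=p.reshape(-1,3)
d=np.linalg.norm(q[:,:2]-O[:2],axis=1)
t=q[(q[:,2]>.116)&(q[:,2]<.125)&(d<.04)];print("tab",len(t),t.mean(0),cv2.minAreaRect((t[:,:2]*1000).astype(np.float32)))
b=q[(q[:,2]>.06)&(q[:,2]<.1)&(c.max(1)<50)&(np.linalg.norm(q[:,:2]-bar(0)[:2],axis=1)<.05)]
print("bar",len(b),b.mean(0),b[:,2].max(),cv2.minAreaRect((b[:,:2]*1000).astype(np.float32)),bar(0))
O2=bar(0)
for dd in (.26,.18): rows([pose(0,45,depth=dd)])
E
```

```text
t 8.3 tcp [0.5224 0.2279 0.37  ] grasp [0.5217 0.2278 0.199 ] F [-0.2 -0.4 -0.3] gap 0.416 q [ 0.32 -0.03  1.87  0.    1.31 -1.07]
tab 393 [0.52334975 0.22599989 0.11746847] ((523.62451171875, 226.12066650390625), (12.70925235748291, 27.39956283569336), 79.56343841552734)
bar 701 [0.50759111 0.15273112 0.07879716] 0.08136229473080708 ((509.0085144042969, 152.20750427246094), (9.429240226745605, 81.43821716308594), 79.29544067382812) [0.50853575 0.15351398 0.075     ]
[0.2, -259.3, 111.1, -45.1, -0.3, 0.1]
[-0.3, -202.6, 167.6, -45.1, -0.3, 0.1]
```

View pics/w4.png

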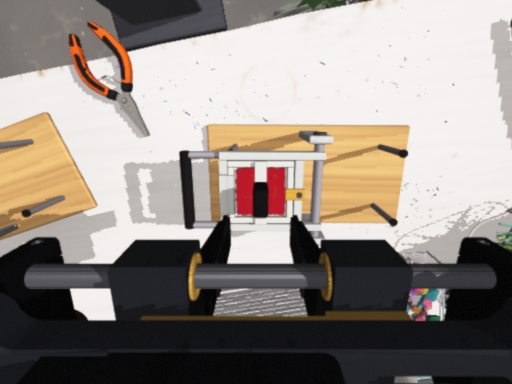

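```bash
sed -i 's/O=np.array(\[.5227,.2292/O=np.array([.5227,.2282/' h.py; python3 - <<'E'
from h import *
rows([pose(0,45,depth=.26)])
E
```

```text
[0.0, -260.3, 111.1, -45.1, -0.3, 0.1]
```

Call:
step_arm:
  moves:
    - [[0,-50,15,-8,0,0],[0,-100,30,-15,0,0],[0,-150,55,-23,0,0],[0,-200,80,-31,0,0],[0,-240,100,-39,0,0],[0,-260,111,-45,0,0],[0,-260,111,-45,0,0]]
  grip: 0.25

```text
time: 9.22
tcp_pos: [0.4736, -0.029, 0.2562]
tool_rot: [0.269, 2.836, 1.173]
force: [0.3, -0.1, -0.2]
finger_gap: 0.247
```

```bash
python3 - <<'E'
from h import *
o=st();s=snap("wrist","pics/w5.png");p=cloud(s)
c=s["image"].astype(int).reshape(-1,3);q=p.reshape(-1,3)
b=q[(q[:,2]>.06)&(q[:,2]<.1)&(c.max(1)<50)&(np.linalg.norm(q[:,:2]-bar(0)[:2],axis=1)<.06)]
print(len(b));
if len(b)>5: print("bar",b.mean(0),b.max(0),b.min(0),cv2.minAreaRect((b[:,:2]*1000).astype(np.float32)),bar(0))
rows([pose(0,45,depth=.26),pose(0,45,depth=.18)])
E
```

```text
t 9.22 tcp [ 0.4736 -0.029   0.2562] grasp [0.4946 0.0899 0.135 ] F [ 0.3 -0.1 -0.2] gap 0.247 q [-0.33 -0.09  2.19  0.81  1.3  -2.04]
946
bar [0.50576375 0.14839243 0.07713863] [0.54836812 0.16113795 0.08031259] [0.46797917 0.13809761 0.07204821] ((508.2174987792969, 149.4530792236328), (10.172575950622559, 81.36522674560547), 79.19784545898438) [0.50853575 0.15251398 0.075     ]
[-0.5, 1.1, -0.9, -0.2, -0.4, -0.3]
[-1.0, 1.3, 79.1, -0.2, -0.4, -0.3]
```

View pics/w5.png

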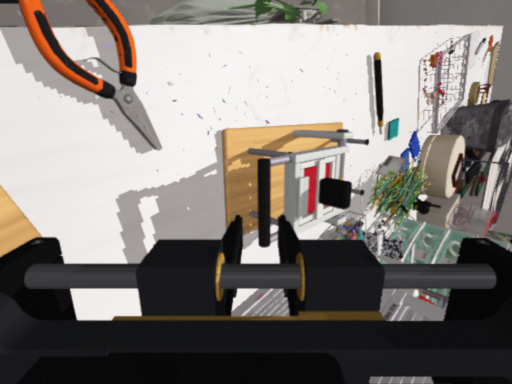

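Call:
step_arm:
  moves:
    - [[0,1,25,0,0,0],[0,1,50,0,0,0],[0,1,70,0,0,0],[-1,1,79,0,0,0],[-1,1,79,0,0,0]]

```text
time: 9.9
tcp_pos: [0.4852, 0.0281, 0.2022]
tool_rot: [0.263, 2.837, 1.17]
force: [-0.1, -0.7, -0.5]
finger_gap: 0.25
```

```bash
python3 - <<'E'
from h import *
o=st();snap("scene","pics/s6.png");a=cv2.imread("pics/s6.png")[130:330,130:330];cv2.imwrite("pics/s6c.png",cv2.resize(a,None,fx=2.9,fy=2.9,interpolation=cv2.INTER_CUBIC))
rows([pose(t,45+t/2) for t in (0,4,8,12,16,20,24,28)])
E
```

```text
t 9.9 tcp [0.4852 0.0281 0.2022] grasp [0.5059 0.1468 0.0808] F [-0.1 -0.7 -0.5] gap 0.25 q [-0.2   0.01  2.2   0.88  1.15 -2.06]
[0.2, -0.4, 0.0, -0.2, -0.4, -0.2]
[0.3, 12.8, -6.3, 1.8, -0.4, -0.2]
[0.3, 26.3, -12.0, 3.8, -0.4, -0.2]
[0.4, 40.3, -16.9, 5.8, -0.4, -0.2]
[0.5, 54.6, -21.0, 7.8, -0.4, -0.2]
[0.6, 69.2, -24.4, 9.8, -0.4, -0.2]
[0.6, 84.0, -26.9, 11.8, -0.4, -0.1]
[0.7, 99.0, -28.6, 13.8, -0.4, -0.1]
```

View pics/s6c.png

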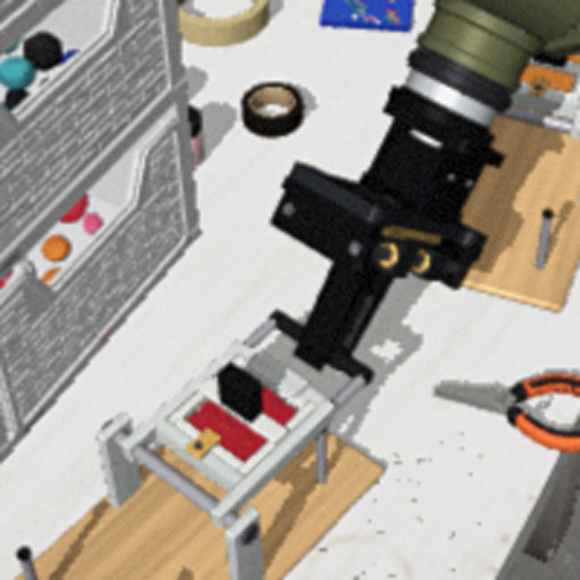

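The bar sits between the two fingers, not gripped. Next I'll follow the arc.

Call:
step_arm:
  moves:
    - [[0,6,-3,1,0,0],[0,13,-6,2,0,0],[0,26,-12,4,0,0],[0,40,-17,6,0,0],[0,55,-21,8,0,0],[0,55,-21,8,0,0]]

```text
time: 10.7
tcp_pos: [0.4898, 0.0503, 0.257]
tool_rot: [0.267, 2.925, 0.962]
force: [-3.7, -10.9, 0.3]
finger_gap: 0.252
```

```bash
python3 - <<'E'
from h import *
o=st();snap("scene","pics/s7.png");a=cv2.imread("pics/s7.png")[130:330,130:330];cv2.imwrite("pics/s7c.png",cv2.resize(a,None,fx=2.9,fy=2.9,interpolation=cv2.INTER_CUBIC))
rows([pose(t,45+t/2) for t in range(22,54,4)])
E
```

```text
t 10.7 tcp [0.4898 0.0503 0.257 ] grasp [0.5074 0.1502 0.1193] F [ -3.7 -10.9   0.3] gap 0.252 q [-0.13 -0.09  2.16  0.71  1.15 -1.85]
[0.5, 21.3, -6.6, 2.4, -0.4, 0.0]
[0.6, 35.8, -10.9, 4.4, -0.4, 0.0]
[0.6, 50.5, -14.4, 6.4, -0.4, 0.0]
[0.6, 65.5, -17.0, 8.4, -0.4, 0.0]
[0.6, 80.7, -18.8, 10.4, -0.4, 0.0]
[0.6, 96.0, -19.8, 12.4, -0.4, 0.0]
[0.6, 111.4, -19.9, 14.4, -0.4, 0.0]
[0.6, 126.8, -19.1, 16.4, -0.4, 0.0]
```

View pics/s7c.png

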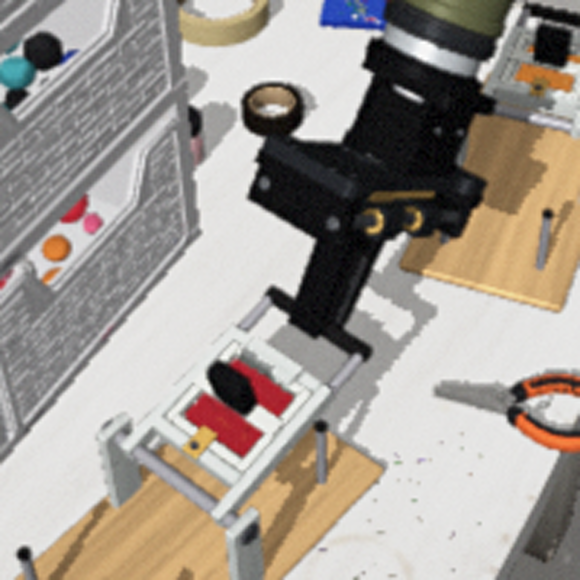

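Call:
step_arm:
  moves:
    - [[0,10,-3,1,0,0],[0,21,-6.5,2.4,0,0],[0,36,-11,4.4,0,0],[0,50,-14.4,6.4,0,0],[0,65,-17,8.4,0,0],[0,81,-19,10.4,0,0],[0,96,-20,12.4,0,0],[0,111,-20,14.4,0,0]]

```text
time: 11.75
tcp_pos: [0.5047, 0.1241, 0.3411]
tool_rot: [0.278, 3.041, 0.577]
force: [-1.7, -14.0, 4.4]
finger_gap: 0.25
```

```bash
python3 - <<'E'
from h import *
o=st();snap("scene","pics/s8.png");a=cv2.imread("pics/s8.png")[130:330,130:330];cv2.imwrite("pics/s8c.png",cv2.resize(a,None,fx=2.9,fy=2.9,interpolation=cv2.INTER_CUBIC))
rows([pose(t,45+t/2) for t in range(46,90,5)])
E
```

```text
t 11.75 tcp [0.5047 0.1241 0.3411] grasp [0.5161 0.1857 0.182 ] F [ -1.7 -14.    4.4] gap 0.25 q [ 0.07 -0.14  2.04  0.39  1.18 -1.46]
[1.6, -0.3, 3.7, -0.4, -0.0, 0.2]
[1.5, 18.6, -0.2, 2.1, -0.0, 0.2]
[1.5, 37.8, -2.8, 4.6, -0.0, 0.2]
[1.4, 57.2, -4.0, 7.1, -0.0, 0.2]
[1.3, 76.7, -3.9, 9.6, -0.0, 0.2]
[1.3, 96.2, -2.3, 12.1, -0.0, 0.2]
[1.2, 115.6, 0.5, 14.6, -0.0, 0.2]
[1.1, 134.8, 4.7, 17.1, -0.0, 0.2]
[1.0, 153.6, 10.3, 19.6, 0.0, 0.2]
```

View pics/s8c.png

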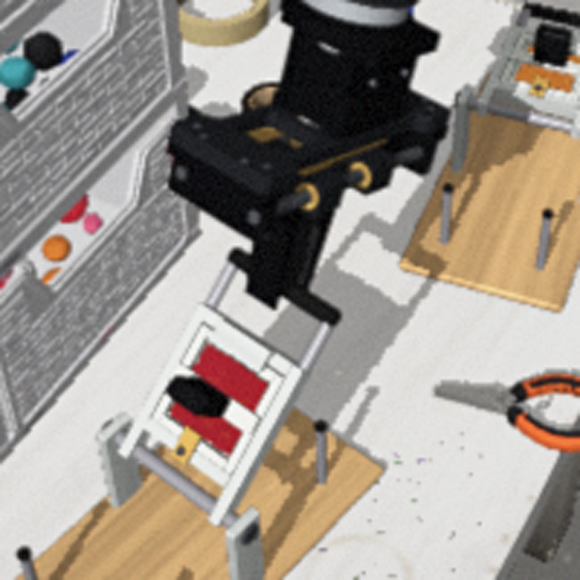

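Call:
step_arm:
  moves:
    - [[0,8,4,1,0,0],[0,19,4,2.1,0,0],[0,38,1,4.6,0,0],[0,57,-1,7.1,0,0],[0,77,-1,9.6,0,0],[0,96,0,12.1,0,0],[0,116,3,14.6,0,0],[0,135,7,17,0,0]]

```text
time: 12.8
tcp_pos: [0.5286, 0.2509, 0.3883]
tool_rot: [0.285, 3.114, 0.12]
force: [0.1, -5.2, 3.6]
finger_gap: 0.251
```

```bash
python3 - <<'E'
from h import *
o=st();snap("scene","pics/s9.png");a=cv2.imread("pics/s9.png")[130:330,130:330];cv2.imwrite("pics/s9c.png",cv2.resize(a,None,fx=2.9,fy=2.9,interpolation=cv2.INTER_CUBIC))
rows([pose(t,45+t/2) for t in range(81,125,5)])
E
```

```text
t 12.8 tcp [0.5286 0.2509 0.3883] grasp [0.5318 0.2638 0.2178] F [ 0.1 -5.2  3.6] gap 0.251 q [ 0.34 -0.02  1.83  0.07  1.29 -1.07]
[1.5, -2.5, 0.6, 0.0, 0.3, 0.2]
[1.4, 17.2, 0.4, 2.5, 0.3, 0.2]
[1.3, 36.8, 1.5, 5.0, 0.3, 0.2]
[1.3, 56.2, 4.0, 7.5, 0.3, 0.2]
[1.2, 75.5, 7.8, 10.0, 0.3, 0.2]
[1.2, 94.4, 13.0, 12.5, 0.3, 0.2]
[1.1, 112.8, 19.5, 15.0, 0.3, 0.2]
[1.1, 130.8, 27.2, 17.5, 0.3, 0.2]
[1.1, 148.1, 36.2, 20.0, 0.3, 0.2]
```

View pics/s9c.png

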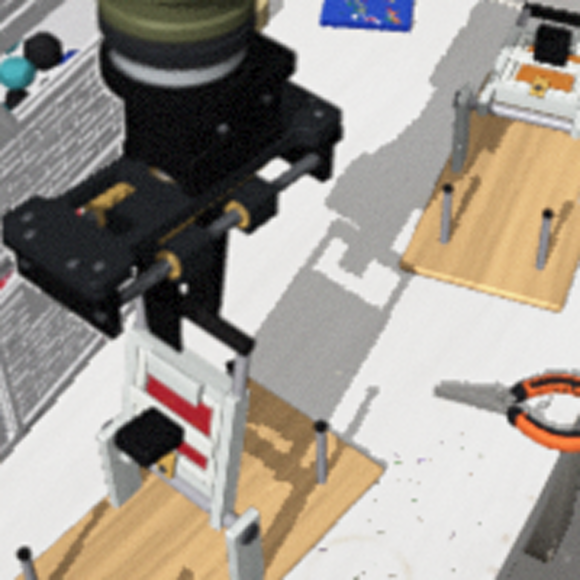

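Call:
step_arm:
  moves:
    - [[0,8,1,1,0,0],[0,17,1,2.5,0,0],[0,37,2,5,0,0],[0,56,4,7.5,0,0],[0,75,8,10,0,0],[0,94,13,12.5,0,0],[0,113,19,15,0,0],[0,131,27,17.5,0,0]]

```text
time: 13.85
tcp_pos: [0.553, 0.3843, 0.3719]
tool_rot: [-0.283, -3.093, 0.356]
force: [0.3, -1.6, 2.6]
finger_gap: 0.25
```

```bash
python3 - <<'E'
from h import *
o=st();snap("scene","pics/s10.png");a=cv2.imread("pics/s10.png")[130:380,90:330];cv2.imwrite("pics/s10c.png",cv2.resize(a,None,fx=2.4,fy=2.4,interpolation=cv2.INTER_CUBIC))
rows([pose(t,45+t/2) for t in range(115,155,5)])
E
```

```text
t 13.85 tcp [0.553  0.3843 0.3719] grasp [0.5469 0.3461 0.2053] F [ 0.3 -1.6  2.6] gap 0.25 q [ 0.55  0.23  1.59 -0.17  1.47 -0.8 ]
[0.5, -7.0, -1.3, -0.6, 0.3, 0.2]
[0.5, 12.2, 1.7, 1.9, 0.3, 0.2]
[0.4, 31.2, 6.0, 4.4, 0.3, 0.2]
[0.4, 49.7, 11.7, 6.9, 0.3, 0.2]
[0.4, 67.8, 18.6, 9.4, 0.3, 0.2]
[0.3, 85.2, 26.7, 11.9, 0.3, 0.2]
[0.3, 101.9, 35.9, 14.4, 0.3, 0.2]
[0.3, 117.9, 46.3, 16.9, 0.3, 0.2]
```

View pics/s10c.png

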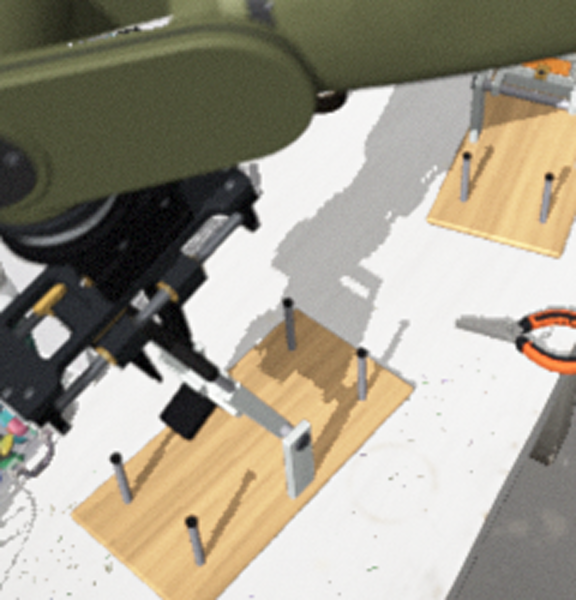

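Call:
step_arm:
  moves:
    - [[0,6,1,1,0,0],[0,14,2,2,0,0],[0,31,6,4.5,0,0],[0,50,12,7,0,0],[0,68,19,9.4,0,0],[0,85,27,12,0,0],[0,102,36,14.4,0,0],[0,118,46,17,0,0]]

```text
time: 14.9
tcp_pos: [0.5719, 0.4892, 0.2985]
tool_rot: [-0.272, -2.981, 0.803]
force: [-0.1, -0.7, 1.9]
finger_gap: 0.247
```

```bash
python3 - <<'E'
from h import *
o=st();snap("side","pics/s11.png");a=cv2.imread("pics/s11.png")[130:380,90:330];cv2.imwrite("pics/s11c.png",cv2.resize(a,None,fx=2.4,fy=2.4,interpolation=cv2.INTER_CUBIC))
rows([pose(t,45+t/2) for t in range(150,186,5)])
E
```

```text
t 14.9 tcp [0.5719 0.4892 0.2985] grasp [0.5571 0.4046 0.1507] F [-0.1 -0.7  1.9] gap 0.247 q [ 0.68  0.51  1.38 -0.34  1.66 -0.67]
[-0.4, -2.7, -1.7, -0.3, 0.3, 0.2]
[-0.4, 15.1, 4.8, 2.2, 0.3, 0.2]
[-0.4, 32.3, 12.4, 4.7, 0.3, 0.2]
[-0.5, 48.9, 21.1, 7.2, 0.3, 0.2]
[-0.5, 64.6, 30.9, 9.7, 0.3, 0.2]
[-0.5, 79.5, 41.7, 12.2, 0.3, 0.2]
[-0.5, 93.6, 53.4, 14.7, 0.3, 0.2]
[-0.5, 106.6, 66.0, 17.2, 0.3, 0.2]
```

View pics/s11c.png

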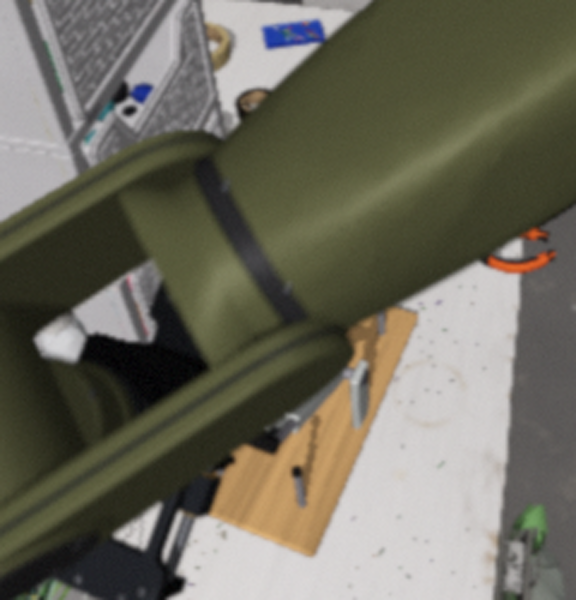

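```bash
python3 - <<'E'
from h import *
p=np.concatenate([np.load(n+"0.npy").reshape(-1,3) for n in("scene","side")])
k=(p[:,0]>.4)&(p[:,0]<.75)&(p[:,1]>.40)&(p[:,1]<.7)&(p[:,2]>-.02)&(p[:,2]<.4)
q=p[k]
for x in np.arange(.4,.75,.05):
    print(round(x,2),[ (round(float(q[m][:,2].max()),3) if (m:=((q[:,0]>=x)&(q[:,0]<x+.05)&(q[:,1]>=y)&(q[:,1]<y+.05))).any() else None) for y in np.arange(.4,.7,.05)])
E
```

```text
0.4 [0.004, None, None, None, None, None]
0.45 [0.013, 0.003, None, None, None, None]
0.5 [0.013, 0.004, None, None, None, None]
0.55 [0.013, 0.005, None, None, None, None]
0.6 [0.004, 0.069, 0.085, None, None, None]
0.65 [0.046, 0.117, 0.094, 0.086, None, None]
0.7 [0.122, 0.124, 0.216, 0.215, None, None]
```

```bash
python3 - <<'E'
from h import *
p=np.concatenate([np.load(n+"0.npy").reshape(-1,3) for n in("scene","side")])
k=(p[:,0]>.52)&(p[:,0]<.68)&(p[:,1]>.42)&(p[:,1]<.6)&(p[:,2]>.02)&(p[:,2]<.4)
q=p[k]
# carrier coords about final bar
d=(q-bar(180));X=d@ux*1000;Y=d@uy*1000
for a in range(-40,140,10):
  m=(X>=a)&(X<a+10)
  if m.any(): print(a,int(m.sum()),"Y",Y[m].min().round(),Y[m].max().round(),"z",q[m][:,2].max().round(3))
print(bar(180))
s=snap("wrist","pics/w12.png");c=cloud(s).reshape(-1,3)
d=c-bar(180);X=d@ux*1000;Y=d@uy*1000
m=(abs(X)<100)&(Y>-20)&(Y<150)&(c[:,2]>.02)&(c[:,2]<.12);print(m.sum(), X[m].min() if m.any() else 0)
E
```

```text
50 38 Y 91.0 121.0 z 0.085
60 40 Y 82.0 117.0 z 0.08
70 198 Y 77.0 138.0 z 0.089
80 428 Y 76.0 143.0 z 0.094
90 313 Y 76.0 150.0 z 0.093
100 128 Y 23.0 123.0 z 0.098
110 25 Y 24.0 41.0 z 0.043
[0.55820261 0.41790652 0.075     ]
164 58.40159448399356
```

View pics/w12.png

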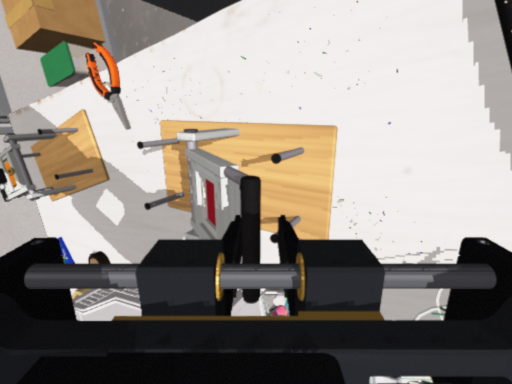

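```bash
python3 - <<'E'
from h import *
rows([pose(t,120+(t-150)*.25,off=-.012*ux) for t in (153,157,162,167,172,176,180,184,187)])
E
```

```text
[11.6, 6.4, 1.9, 0.6, 0.2, 0.2]
[11.6, 17.3, 7.3, 1.6, 0.2, 0.2]
[11.5, 30.3, 14.9, 2.8, 0.2, 0.2]
[11.5, 42.6, 23.4, 4.1, 0.2, 0.2]
[11.5, 54.2, 32.7, 5.3, 0.2, 0.2]
[11.5, 62.9, 40.6, 6.3, 0.2, 0.2]
[11.5, 71.1, 48.9, 7.3, 0.2, 0.2]
[11.5, 78.6, 57.7, 8.3, 0.2, 0.2]
[11.5, 83.9, 64.4, 9.1, 0.2, 0.2]
```

Call:
step_arm:
  moves:
    - [[4,6,2,0.6,0,0],[8,12,4.5,1,0,0],[11,17,7,1.6,0,0],[11,30,15,2.8,0,0],[11,43,23,4,0,0],[11,54,33,5.3,0,0],[11,63,41,6.3,0,0],[11,63,41,6.3,0,0]]

```text
time: 16.0
tcp_pos: [0.5661, 0.5249, 0.2261]
tool_rot: [-0.261, -2.918, 0.965]
force: [0.0, 1.1, -0.1]
finger_gap: 0.252
```

```bash
python3 - <<'E'
from h import *
o=st();snap("wrist","pics/w13.png");snap("scene","pics/s13.png")
rows([pose(t,120+(t-150)*.25,off=-.012*ux) for t in (176,178,180,182,184,187)])
E
```

```text
t 16.0 tcp [0.5661 0.5249 0.2261] grasp [0.5478 0.4246 0.0888] F [ 0.   1.1 -0.1] gap 0.252 q [ 0.73  0.64  1.33 -0.38  1.69 -0.61]
[0.5, -0.5, -0.8, 0.0, 0.2, 0.2]
[0.5, 4.1, 2.9, 0.5, 0.2, 0.2]
[0.5, 8.5, 6.6, 1.0, 0.2, 0.2]
[0.5, 12.9, 10.5, 1.5, 0.2, 0.2]
[0.5, 17.0, 14.5, 2.0, 0.2, 0.2]
[0.5, 23.0, 20.7, 2.8, 0.2, 0.2]
```

View pics/w13.png

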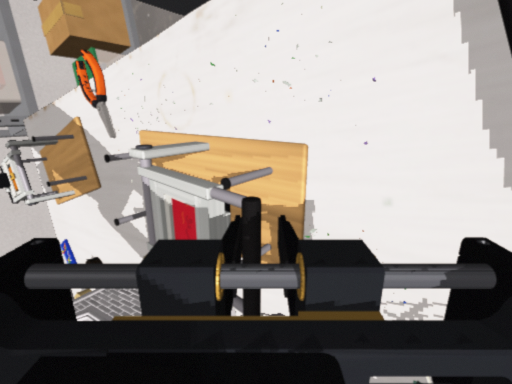

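View pics/s13.png

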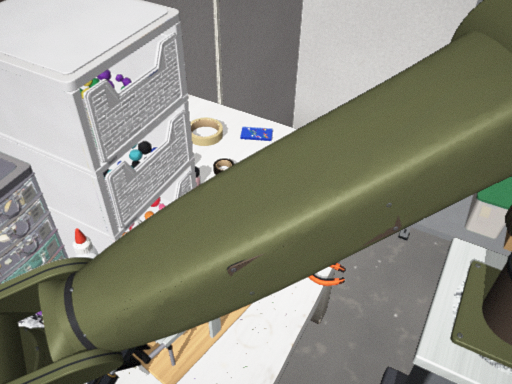

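Call:
step_arm:
  moves:
    - [[0,4,3,0.5,0,0],[0,8.5,6.5,1,0,0],[0,13,10.5,1.5,0,0],[0,13,10.5,1.5,0,0]]

```text
time: 16.6
tcp_pos: [0.5671, 0.5289, 0.2109]
tool_rot: [-0.261, -2.904, 1.001]
force: [0.7, -1.2, -0.4]
finger_gap: 0.251
```

```bash
python3 - <<'E'
from h import *
o=st();s=snap("wrist","pics/w14.png");q=cloud(s).reshape(-1,3);c=s["image"].reshape(-1,3)
d=q-bar(180);X=d@ux*1000;Y=d@uy*1000
m=(X>-50)&(X<-28)&(abs(Y)<20)&(d[:,2]>-.03)&(d[:,2]<.04)&(c.max(1)<60)
print("bar end",m.sum(),Y[m].mean(),d[m][:,2].mean(),np.percentile(d[m][:,2],95))
# frame rim pts
d=q-PIV;X=d@ux*1000;Y=d@uy*1000
m=(abs(X)<48)&(Y>10)&(Y<100)&(q[:,2]>.05)&(q[:,2]<.12)&(c.min(1)>90)
if m.sum()>20:
  A=np.c_[Y[m],np.ones(m.sum())];print(m.sum(),np.linalg.lstsq(A,q[m][:,2]*1000,rcond=None)[0])
rows([pose(t,120+(t-150)*.25,off=-.012*ux) for t in (180,182,184,187,190)])
E
```

```text
t 16.6 tcp [0.5671 0.5289 0.2109] grasp [0.5483 0.4252 0.0763] F [ 0.7 -1.2 -0.4] gap 0.251 q [ 0.73  0.67  1.32 -0.39  1.7  -0.6 ]
bar end 444 1.6227381289417473 0.006239876766312416 0.009103273337029124
4204 [-2.69138485e-02  8.01096864e+01]
[0.4, -5.0, -4.4, -0.5, 0.2, 0.3]
[0.3, -0.6, -0.7, -0.0, 0.2, 0.3]
[0.3, 3.7, 3.2, 0.5, 0.2, 0.3]
[0.3, 9.8, 9.2, 1.2, 0.2, 0.3]
[0.3, 15.7, 15.4, 2.0, 0.2, 0.3]
```

View pics/w14.png

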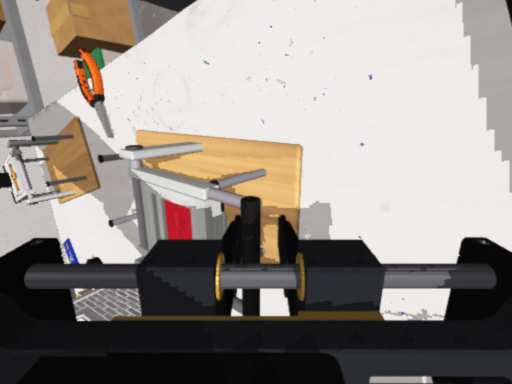

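Call:
step_arm:
  moves:
    - [[0,2,2,0.2,0,0],[0,4,3.5,0.5,0,0],[0,4,3.5,0.5,0,0]]

```text
time: 17.02
tcp_pos: [0.5673, 0.5299, 0.2056]
tool_rot: [-0.26, -2.899, 1.013]
force: [1.3, -1.7, 0.7]
finger_gap: 0.252
```

Call:
step_arm:
  moves:
    - [[0,2,2,0.2,0,0],[0,3,3,0.4,0,0],[0,3,3,0.4,0,0]]

```text
time: 17.4
tcp_pos: [0.5677, 0.5304, 0.2037]
tool_rot: [-0.262, -2.895, 1.026]
force: [-0.4, -2.9, 8.1]
finger_gap: 0.251
```

```bash
cat > m.py <<'E'
from h import *
import sys
o=st();s=snap("wrist",sys.argv[1]);q=cloud(s).reshape(-1,3);c=s["image"].reshape(-1,3)
d=q-bar(180);X=d@ux*1000;Y=d@uy*1000
m=(X>-50)&(X<-28)&(abs(Y)<20)&(d[:,2]>-.03)&(d[:,2]<.04)&(c.max(1)<60)
print("bar end",m.sum(),Y[m].mean(),d[m][:,2].mean(),np.percentile(d[m][:,2],95))
d=q-PIV;X=d@ux*1000;Y=d@uy*1000
m=(abs(X)<48)&(Y>10)&(Y<100)&(q[:,2]>.05)&(q[:,2]<.12)&(c.min(1)>90)
A=np.c_[Y[m],np.ones(m.sum())];print(m.sum(),np.linalg.lstsq(A,q[m][:,2]*1000,rcond=None)[0])
E
python3 m.py pics/w15.png
```

```text
t 17.4 tcp [0.5677 0.5304 0.2037] grasp [0.5486 0.4244 0.0708] F [-0.4 -2.9  8.1] gap 0.251 q [ 0.73  0.68  1.31 -0.4   1.71 -0.6 ]
bar end 453 1.8651217107404743 0.0019274129250187383 0.004990932848765816
4305 [-5.41219922e-02  7.99860345e+01]
```

Call:
step_arm:
  moves:
    - [[0,2,2,0.2,0,0],[0,2,2,0.2,0,0]]

```text
time: 17.7
tcp_pos: [0.568, 0.5308, 0.2029]
tool_rot: [-0.263, -2.893, 1.033]
force: [-1.0, -1.2, 7.5]
finger_gap: 0.252
```

```bash
python3 m.py pics/w16.png
```

```text
t 17.7 tcp [0.568  0.5308 0.2029] grasp [0.5488 0.4242 0.0706] F [-1.  -1.2  7.5] gap 0.252 q [ 0.73  0.69  1.31 -0.4   1.71 -0.6 ]
bar end 451 1.9136345857429058 0.0019449808626163148 0.004994915448713749
4311 [-5.5581396e-02  8.0039063e+01]
```

View pics/w16.png

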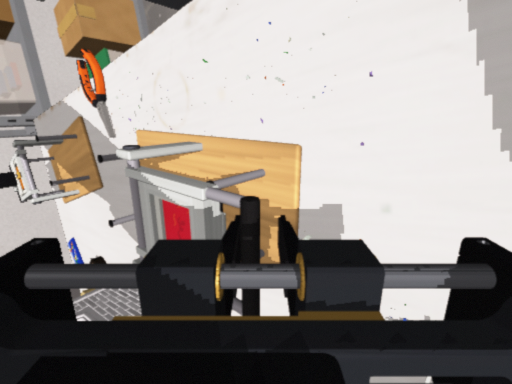

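Call:
step_arm:
  moves:
    - [[0,3,3,0.2,0,0],[0,4,4,0.2,0,0],[0,4,4,0.2,0,0]]

```text
time: 18.12
tcp_pos: [0.5685, 0.5314, 0.2016]
tool_rot: [-0.267, -2.889, 1.044]
force: [-3.5, -3.6, 15.3]
finger_gap: 0.251
```

Call:
step_arm:
  moves:
    - [[0,-3,-3,0,0,0],[0,-7,-6,0,0,0],[0,-7,-6,0,0,0]]

```text
time: 18.5
tcp_pos: [0.5682, 0.53, 0.2108]
tool_rot: [-0.267, -2.89, 1.043]
force: [-0.1, 0.2, -0.9]
finger_gap: 0.25
```

```bash
python3 m.py pics/w17.png
```

```text
t 18.5 tcp [0.5682 0.53   0.2108] grasp [0.549  0.4225 0.0792] F [-0.1  0.2 -0.9] gap 0.25 q [ 0.73  0.68  1.31 -0.41  1.72 -0.6 ]
bar end 423 1.68544129461342 0.002139675700287386 0.0050185938206310475
4085 [-3.95651039e-02  7.94887732e+01]
```

Call:
step_arm:
  moves:
    - [[0,0,-10,0,0,0],[0,0,-25,0,0,0],[0,0,-50,0,0,0],[0,0,-75,0,0,0],[0,0,-100,0,0,0],[0,0,-100,0,0,0]]

```text
time: 19.3
tcp_pos: [0.5795, 0.5944, 0.2908]
tool_rot: [-0.267, -2.895, 1.039]
force: [0.1, 0.4, -0.5]
finger_gap: 0.249
```

```bash
python3 m.py pics/w18.png; python3 - <<'E'
from h import *
rows([(np.array([.45,.15,.45]),Rpsi(90)),(np.array([.35,-.1,.45]),Rpsi(90))])
E
```

```text
t 19.3 tcp [0.5795 0.5944 0.2908] grasp [0.5609 0.4874 0.1587] F [ 0.1  0.4 -0.5] gap 0.249 q [ 0.78  0.72  1.1  -0.4   1.89 -0.62]
bar end 147 1.8757312631743062 0.0026345889275322405 0.0053372255835082896
3363 [-4.94562170e-02  8.04053431e+01]
[46.1, -457.2, 168.3, -39.6, 0.4, 0.1]
[99.3, -660.9, 336.3, -39.6, 0.4, 0.1]
```

View pics/w18.png

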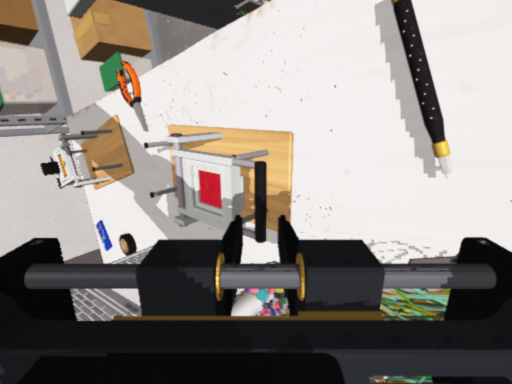

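Call:
step_arm:
  moves:
    - [[0,-30,-38,0,0,0],[0,-63,-77,0,0,0],[15,-105,-75,-6,0,0],[30,-147,-60,-14,0,0],[45,-190,-40,-22,0,0],[60,-235,-10,-30,0,0],[70,-280,30,-38,0,0],[75,-320,55,-39,0,0]]

```text
time: 20.35
tcp_pos: [0.4521, 0.3275, 0.4478]
tool_rot: [0.286, 3.125, -0.018]
force: [0.3, -0.8, 1.0]
finger_gap: 0.249
```

Call:
step_arm:
  moves:
    - [[10,-60,0,0,0,0],[20,-120,0,0,0,0],[30,-180,0,0,0,0],[40,-240,0,0,0,0],[50,-300,0,0,0,0],[60,-360,0,0,0,0],[60,-360,0,0,0,0],[60,-360,0,0,0,0]]

```text
time: 21.35
tcp_pos: [0.3274, -0.0158, 0.4507]
tool_rot: [0.289, 3.126, -0.017]
force: [-0.1, 0.4, -0.6]
finger_gap: 0.248
```

```bash
python3 - <<'E'
from h import *
st()
for n in("scene","side"):
    s=snap(n,f"pics/{n}20.png");np.save(n+"20.npy",cloud(s))
a=cv2.imread("pics/scene20.png")[130:384,90:345];cv2.imwrite("pics/s20c.png",cv2.resize(a,None,fx=2.3,fy=2.3,interpolation=cv2.INTER_CUBIC))
# level check, bar and underside
for n in("scene","side"):
    q=np.load(n+"20.npy").reshape(-1,3);d=q-PIV;X=d@ux*1000;Y=d@uy*1000
    c=cv2.imread(f"pics/{n}20.png").reshape(-1,3)
    m=(abs(X)<45)&(Y>125)&(Y<148)&(q[:,2]>.04);print(n,"bar",m.sum(),Y[m].mean(),np.percentile(q[m][:,2],[5,50,95]))
    m=(abs(X)<48)&(Y>15)&(Y<110)&(q[:,2]>.06)&(q[:,2]<.12)
    print(m.sum(),np.polyfit(Y[m],q[m][:,2]*1000,1),np.percentile(q[m][:,2],[5,50,95]))
    m=(abs(X)<30)&(Y>20)&(Y<100)&(c[:,2]>100)&(c[:,1]<60)&(c[:,0]<60);print("red",m.sum(),q[m][:,2].mean() if m.any() else 0)
E
```

```text
t 21.35 tcp [ 0.3274 -0.0158  0.4507] grasp [ 0.3276 -0.0177  0.2797] F [-0.1  0.4 -0.6] gap 0.248 q [-0.21 -0.7   2.23 -0.01  1.61 -1.6 ]
scene bar 406 135.5685853062612 [0.07649072 0.0801032  0.0830139 ]
2528 [-1.21983377e-02  7.90277625e+01] [0.07112152 0.08012672 0.0833747 ]
red 442 0.07286165721056731
side bar 345 136.07488680823596 [0.07556604 0.08000386 0.08220907]
1943 [-1.27717854e-02  7.86708776e+01] [0.07093345 0.07987973 0.08257338]
red 351 0.07252733726706623
```

View pics/s20c.png

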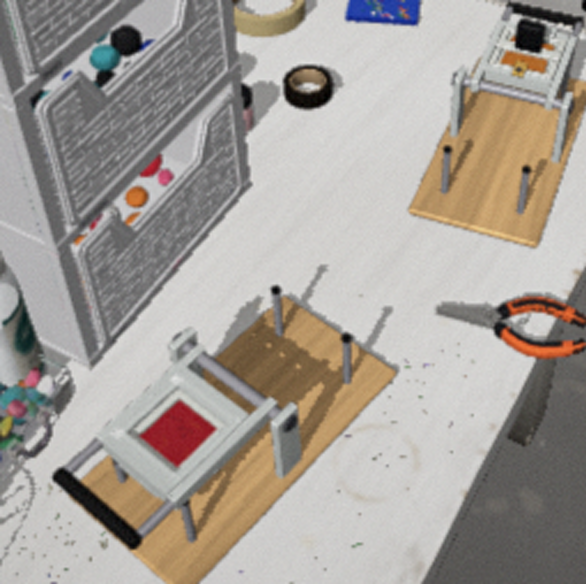

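View pics/side20.png

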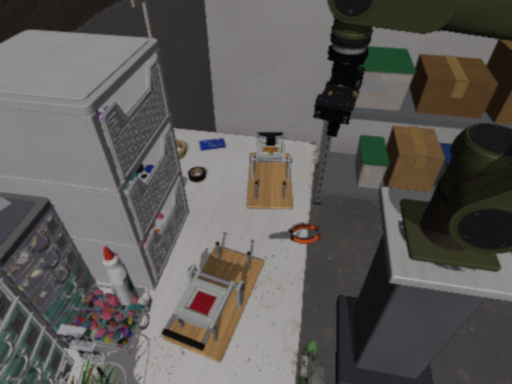

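```bash
python3 -c "
from workcell import manip
print(manip.get_obs()['dq'].round(3));print(manip.job_done())"
```

```text
[ 0.021  0.008 -0.005 -0.002  0.001 -0.003]
the job is handed in; nothing more can be done
None
```

The red tile's frame is turned over and resting on the other side, with the carrier upside down and still held in. I handed the job in at about 21 s.

- **Tug:** I gripped the black tab and pulled straight up at 10–11 N for about 1 s. There was also a sideways load of up to about 5 N. The tab rose about 1.5 mm and stopped. Afterwards the latch was still closed and the frame still level, so I lowered the carrier and let go.
- **Swing:** I guided the bar over its full arc between the two fingers, without gripping it. I then pressed it against the far stop until the upward force rose to 15 N with almost no further movement. After that I let go and moved the arm clear.
- **Last checks:**
  - Both fixed cameras show the frame level on the left rests, with the top of the bar at about 82 mm against 81 mm expected.
  - The carrier is in its pocket with the red tile seen from the back, and nothing has fallen.
  - The amber frame and the other items look undisturbed in the pictures.
- **Not seen directly:** After the turn the latch is on the underside, out of view. That it is still closed follows from the carrier staying in place.
- **Disagreement:** The wrist camera and the fixed cameras differed by about 2 mm on the tab's position. I settled it from the grip, which showed no side load.

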